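# Turn a settled reagent bottle over and load it upright

## Robot

A 6-joint arm with a two-finger parallel gripper is mounted at the origin on the work surface. World frame = base frame: x ahead of the robot, y to its left, z up, the work surface at z = 0. Lengths are in mm, angles in rad, forces in N, time in s.
With the tool pointing down it reaches from about 350 to 775 mm from the base axis. Payload 7.3 kg.
Tool frame: the origin (TCP) lies at the centre of the arm's flange, where the gripper is bolted on; the fingertips stand 178 mm ahead of it and the grasp point (between the pads) lies 159 mm ahead of it; z points along the fingers, y is the line along which they close (so a half turn about z gives the same grasp; the last joint's range is limited). The gripper opens to 92 mm and grips with 3 to 60 N. Pads are 19 mm wide; open, the fingers measure 130 mm over their backs; the gripper's body (75 mm by 190 mm) begins 47 mm behind the grasp point.
Start: joints at [1.046, 0.342, 1.524, -0, 1.275, -0.146], TCP at [194.127, 487.794, 404.741] pointing down, gripper open.
Joint ranges: [-2.53, 2.53], [-0.77, 2.02], [0.04, 2.7], [-1, 4.14], [0.28, 2.66], [-3.11, 3.11]. Speed limits (rad/s): [2.57, 2.57, 3.14, 3.14, 3.14, 3.14].

## Interface

Orientations are given as [roll, pitch, yaw] about the fixed x, y, z axes, in that order (R = Rz(yaw) Ry(pitch) Rx(roll)).
In Python, from plant import * gives the robot as it stands. The module is installed in compiled form; this text tells all that it offers.
- The arm moves only by the shell command python3 -m inch 'ROWS'. ROWS is JSON, a list of rows, each a list of 5 numbers: the shift along the tool's x, y, z in m, then the turn about the tool's z in rad, then the opening, from 0 (shut) to 1 (fully open). In form: [[tx, ty, tz, spin, claw], ...]. A call has 1 to 8 rows; each row is the pose to reach, as a shift and turn from the pose commanded when the call began, along the tool's axes at that moment; what a row does not reach only later rows make up. A row lasts 1/12 s, in which the tool goes at most 41.7 mm and 7.16 degrees, less where a joint would pass 70% of its speed; a pose out of reach is approached as far as the arm can. A call with a gripper value outside its range is refused whole. The fingers move at their own pace and stop on an object; the grip force is fixed at half the most. Time passes only in rows, so rows that repeat a pose let the fingers close. It gives the time, the measured TCP pose, the force, the opening and the grip force at its end, in the units of the state.
- get_obs(): the state, without advancing time (a new reading comes with each control period).
- capture(name): name is "side" or "top"; returns a dict with "color" (400x640x3 uint8, red, green, blue), "intrinsics" (3x3 intrinsics, pixels), "pose" (4x4, takes a point from camera to world coordinates). Camera axes: x right, y down, z forward; pixel columns grow to the right and rows downward; lengths in mm; the calibration is good to about 2 mm. A picture is of the moment at which its call begins. There is no depth.
- close_job(): hands the job in; it is judged then, once.
Trained networks look in a picture, given as the dict that the camera call returned (one of the last four; its "shot" number tells which), for a name from the list of things; names that differ only in an ending like _2 or _b are one class to them, and where a whole thing is asked for, a point or a joint stands for the part that bears it (a point fixed in the world has none). Each returns a list of dicts, best first, with "conf" (0 to 1); they miss things now and then, are a little off and sometimes report something else, mostly with a low value. They report only what shows in the picture. A call takes as long as a camera call.
- look_for(picture, target): "rect" ([centre column, centre row, width, height] in pixels, round what is visible of it).
- trace(picture, target): "pixels" (400x640 bool, what is visible of it) and "rect" ([centre column, centre row, width, height] in pixels, round what is visible of it).
- tip_of(picture, target): "centre" ([column, row] in pixels: a listed point, or the origin of a listed thing).
The state is a dict: "time": time; "joint_positions": joint angles; "dq": joint speeds; "tau": joint torques, N m; "tool_pos": TCP position; "tcp_rot": TCP orientation; "contact_force": force on the tool from outside, world axes, zero at the start; "moment": the same for the moment, N m; "grip_width": finger opening in mm; "finger_force": force on a finger pad.
Only numpy, scipy, OpenCV 4.12 (cv2) and the standard library are available. Lean on these libraries where they do the work, as an engineer would, in place of code of your own. Each camera call takes 0.05 s, during which the arm holds its last target. There are 200 camera calls.

## Task

The square white reagent bottle with the orange cap is lying on the bench and its contents have settled. Stand it upside down on its cap on the blue pad and let go of it for at least one second, then turn it back the right way up and leave it standing upright, flat on the floor of the green bay of the grey loading tray. Leave the two other bottles in the tray where they stand.

Things in the scene. Friction and masses are not known exactly. Their poses are not given: they have to be found in the camera images.
- bottle: closed bottle 74 mm long, 0.12 kg: white body 38 x 38 mm square, 51 mm long, yellow band; 28 mm neck; flat round orange cap 36 mm across, 16 mm long. Origin on the long axis at mid-length (37 mm from each end). x points to the cap, y and z are square to the flat sides. Starts lying flat on the bench, cap roughly to the left seen from the robot; x up = upright, x down = upside down
- pad: fixed flat blue square pad, 130 x 130 mm, 6 mm thick, on the bench; origin at the centre of its underside, z up
- tray: fixed low grey tray, 112 mm (x) by 327 mm (y), three bays centred at y = -105, 0 and 105 mm. Its floor is 6 mm above the bench; lips round and between the bays are 12 mm wide, tops 14 mm above the bench; each bay is 88 mm (x) by 93 mm (y) inside. Origin at the centre of its underside, z up
- bay: green square plate, 80 x 80 mm and 2 mm thick, fixed on the floor of the one empty bay of the tray, in its middle; its top is 8 mm above the bench. Origin at the centre of its underside, z up
- amber_bottle: round amber bottle with a white cap, 44 mm across, 80 mm tall, standing in another bay; origin at the centre of its base, z up
- blue_bottle: round clear bottle with a blue cap, 44 mm across, 74 mm tall, standing in another bay; origin at the centre of its base, z up

How it is judged (in metres and radians):
On the way:
1. the bottle stands upside down on its cap on the blue pad, let go, for one second (angle between bottle's own x axis and vertical above 2.97 rad and horizontal distance between bottle and pad below 0.065 m and z of bottle in the frame of pad between 0.038 and 0.048 m and contact force between the fingers and bottle below 0.3 N and linear speed of bottle below 0.03 m/s and angular speed of bottle below 0.3 rad/s), for 1 s.
At the end, for the whole second after the job is handed in: The bottle stands upright (cap up, within 7 degrees) and flat on the floor of the green bay, its axis within 38 mm of the bay's centre and its origin 34 to 44 mm above the underside of the green plate, released and at rest (angle between bottle's own x axis and vertical below 0.12 rad and horizontal distance between bottle and bay below 0.038 m and z of bottle in the frame of bay between 0.034 and 0.044 m and contact force between the fingers and bottle below 0.3 N and linear speed of bottle below 0.03 m/s and angular speed of bottle below 0.3 rad/s); the robot touches nothing.
It fails at once if the amber bottle in the tray is knocked over or pushed more than 20 mm (distance of amber_bottle from where it was at the start of the episode above 0.02 m or angle between amber_bottle's own z axis and vertical above 0.5 rad).
It fails at once if the blue bottle in the tray is knocked over or pushed more than 20 mm (distance of blue_bottle from where it was at the start of the episode above 0.02 m or angle between blue_bottle's own z axis and vertical above 0.5 rad).
It also fails if it takes over 67 s, if anything falls off the work surface, if the arm or the gripper's body presses on something with over 40 N, if the wrist force passes 120 N, or if a joint passes its speed limit or range.

## Working session

There is one attempt and no reset: what is moved stays moved. The work goes in short steps, Python scripts to look and compute and a shell command to move; the robot and the scene stay as the last step left them, time stands still between calls to the robot, and variables do not carry over. Pictures are saved under pics/ and viewed, at most 10 in all, crops included, and the job is handed in when it is done.

```bash
mkdir -p pics; cat > h.py <<'E'
from plant import *
import numpy as np, cv2
def ray(p,uv):
    K=np.array(p["intrinsics"]);T=np.array(p["pose"])
    d=T[:3,:3]@np.linalg.solve(K,[uv[0],uv[1],1.0]);return T[:3,3],d
def at(p,uv,z):
    o,d=ray(p,uv);return (o+d*(z-o[2])/d[2]).round(1)
def proj(p,X):
    K=np.array(p["intrinsics"]);T=np.array(p["pose"])
    c=T[:3,:3].T@(np.array(X,float)-T[:3,3]);q=K@c;return (q[:2]/q[2]).round(1)
def tri(a,ua,b,ub):
    o1,d1=ray(a,ua);o2,d2=ray(b,ub)
    s=np.linalg.lstsq(np.c_[d1,-d2],o2-o1,rcond=None)[0]
    A=o1+d1*s[0];B=o2+d2*s[1];return ((A+B)/2).round(1),round(np.linalg.norm(A-B),1)
def save(p,n,crop=None,f=1):
    im=p["color"][...,::-1]
    if crop: c=crop;im=im[c[1]:c[3],c[0]:c[2]]
    cv2.imwrite("pics/"+n,cv2.resize(im,None,fx=f,fy=f,interpolation=cv2.INTER_CUBIC))
E
python3 - <<'E'
from h import *
P={n:capture(n) for n in("top","side")}
im=np.vstack([P["top"]["color"],P["side"]["color"]])[...,::-1]
cv2.imwrite("pics/a.png",cv2.resize(im,(480,600),interpolation=cv2.INTER_AREA))
save(P["top"],"top0.png")
print({n:np.array(P[n]["pose"]).round(2).tolist() for n in P})
for t,z in(("bottle",19),("pad",0),("tray",0),("bay",6),("amber_bottle",0),("blue_bottle",0)):
    c={}
    for n in P:
        r=tip_of(P[n],t)
        if r: c[n]=r[0]["centre"]; print(t,n,np.round(c[n]),round(r[0]["conf"],2),at(P[n],c[n],z))
    if len(c)==2: print("  tri",tri(P["top"],c["top"],P["side"],c["side"]))
o=get_obs();print({k:np.round(o[k],3).tolist() for k in o})
E
```

```text
{'top': [[-0.02, -0.99, 0.11, 414.26], [-1.0, 0.02, 0.0, -16.07], [-0.01, -0.11, -0.99, 861.06], [0.0, 0.0, 0.0, 1.0]], 'side': [[1.0, 0.02, 0.01, 479.13], [0.0, -0.64, 0.77, -809.29], [0.02, -0.77, -0.64, 686.48], [0.0, 0.0, 0.0, 1.0]]}
bottle top [176. 199.] 0.8 [526.  316.4  19. ]
bottle side [328. 127.] 0.73 [524.3 324.1  19. ]
  tri (array([524.5, 313.9,  25.1]), np.float64(1.2))
pad top [295. 197.] 0.72 [526.5  39.2   0. ]
pad side [334. 186.] 0.64 [536.3  63.8   0. ]
  tri (array([529.3,  38.2,  19.3]), np.float64(10.6))
tray top [422. 198.] 0.6 [ 518.6 -262.3    0. ]
tray side [328. 289.] 0.77 [ 514.1 -263.9    0. ]
  tri (array([ 516.4, -262.7,   -1.2]), np.float64(4.6))
bay top [377. 196.] 0.76 [ 525.2 -154.7    6. ]
bay side [328. 246.] 0.81 [ 518.1 -153.6    6. ]
  tri (array([ 521.4, -154.6,    7.7]), np.float64(7.0))
amber_bottle top [420. 201.] 0.59 [ 511.7 -256.9    0. ]
amber_bottle side [328. 284.] 0.7 [ 514.3 -252.7    0. ]
  tri (array([ 512.7, -255.8,    3.6]), np.float64(2.7))
blue_bottle top [466. 205.] 0.56 [ 500.3 -365.7    0. ]
blue_bottle side [324. 329.] 0.56 [ 505.1 -355.     0. ]
  tri (array([ 502.1, -361.7,    9.7]), np.float64(5.4))
{'time': 0.7, 'joint_positions': [1.046, 0.342, 1.524, 0.0, 1.275, -0.146], 'dq': [0.0, -0.001, -0.001, 0.0, -0.0, -0.0], 'tau': [0.001, -43.103, -24.445, 0.072, 0.048, 0.0], 'tool_pos': [194.122, 487.799, 404.753], 'tcp_rot': [3.141, -0.0, 2.763], 'contact_force': [0.223, 0.53, 0.576], 'moment': [0.005, 0.068, -0.004], 'finger_force': 0.0, 'grip_width': 91.898}
```

View pics/a.png

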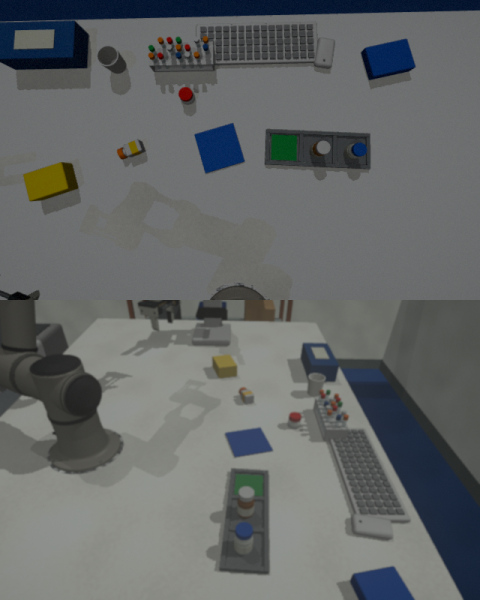

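View pics/top0.png

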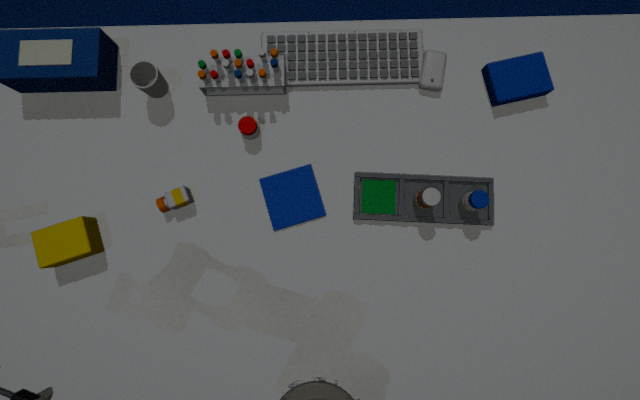

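```bash
cat >> h.py <<'E'
from scipy.optimize import minimize
def boxp(a,b): return np.array([[x,y,z] for x in(a[0],b[0]) for y in(a[1],b[1]) for z in(a[2],b[2])],float)
def ring(x,r): t=np.linspace(0,2*np.pi,24); return np.c_[np.full(24,x),r*np.cos(t),r*np.sin(t)]
BOT=[boxp((-37,-19,-19),(14,19,19)),np.r_[ring(14,14),ring(21,14)],np.r_[ring(21,18),ring(37,18)]]
PAD=[boxp((-65,-65,0),(65,65,6))]; TRAY=[boxp((-56,-163.5,0),(56,163.5,14))]; BAY=[boxp((-40,-40,0),(40,40,2))]
F=4
def render(p,parts,x,y,z,yaw):
    m=np.zeros((400*F,640*F),np.uint8);R=np.array([[np.cos(yaw),-np.sin(yaw),0],[np.sin(yaw),np.cos(yaw),0],[0,0,1]])
    for q in parts:
        uv=np.array([proj2(p,R@v+[x,y,z]) for v in q]); h=cv2.convexHull(((uv+.5)*F-.5).round().astype(np.int32)); cv2.fillConvexPoly(m,h,1)
    return cv2.resize(m.astype(np.float32),(640,400),interpolation=cv2.INTER_AREA)
def proj2(p,X):
    K=np.array(p["intrinsics"]);T=np.array(p["pose"]);c=T[:3,:3].T@(np.array(X,float)-T[:3,3]);q=K@c;return q[:2]/q[2]
def fit(views,parts,z,x0,y0,yaw0):
    def c(v):
        s=0
        for p,m in views:
            r=render(p,parts,v[0],v[1],z,v[2]/50);s+=np.abs(r-m).sum()/m.sum()
        return s/len(views)
    r=minimize(c,[x0,y0,yaw0*50],method="Nelder-Mead",options=dict(initial_simplex=np.array([[x0,y0,yaw0*50],[x0+8,y0,yaw0*50],[x0,y0+8,yaw0*50],[x0,y0,yaw0*50+8]]),xatol=.1,fatol=1e-4))
    return r.x[0].round(1),r.x[1].round(1),(r.x[2]/50).round(3),round(r.fun,3)
E
python3 - <<'E'
from h import *
P={n:capture(n) for n in("top","side")}
def M(t): return {n:trace(P[n],t)[0]["pixels"].astype(np.float32) for n in P}
def go(t,parts,z,x,y,yaw):
    m=M(t)
    for k in(("top",),("side",),("top","side")): print(t,k,fit([(P[n],m[n]) for n in k],parts,z,x,y,yaw))
go("bottle",BOT,19,525,316,2.0)
go("pad",PAD,0,527,39,.26)
go("bay",BAY,6,523,-154,0)
go("tray",TRAY,0,518,-262,0)
print(at(P["top"],(163,204),20),at(P["top"],(190,194),20))
T=capture("top");
for t,h in(("amber_bottle",80),("blue_bottle",74)):
    m=trace(P["top"],t)[0]; print(t,m["rect"])
save(P["top"],"b.png",(140,150,520,250),2.1)
E
```

```text
Traceback (most recent call last):
IndexError: list index out of range
```

```bash
python3 - <<'E'
from h import *
P={n:capture(n) for n in("top","side")}
def go(t,parts,z,x,y,yaw):
    m={}
    for n in P:
        r=trace(P[n],t)
        if r and r[0]["conf"]>.3: m[n]=r[0]["pixels"].astype(np.float32); print(t,n,r[0]["conf"],m[n].sum())
    if t=="tray":
        for n in m: m[n]=cv2.morphologyEx(m[n],cv2.MORPH_CLOSE,np.ones((41,41)))
    for k in [(n,) for n in m]+[tuple(m)]*(len(m)>1): print(t,k,fit([(P[n],m[n]) for n in k],parts,z,x,y,yaw))
go("bottle",BOT,19,525,316,2.0)
go("pad",PAD,0,527,39,.26)
go("bay",BAY,6,523,-154,0)
go("tray",TRAY,0,518,-262,0)
print(at(P["top"],(163,204),20),at(P["top"],(190,194),20))
save(P["top"],"b.png",(140,150,520,250),2.1)
E
```

```text
bottle top 0.95 628.0
bottle ('top',) (np.float64(525.1), np.float64(320.8), np.float64(1.93), np.float64(0.087))
pad side 0.63 1755.0
pad ('side',) (np.float64(528.6), np.float64(49.5), np.float64(0.285), np.float64(0.034))
bay top 0.79 1089.0
bay side 0.68 750.0
bay ('top',) (np.float64(524.1), np.float64(-157.3), np.float64(-0.046), np.float64(0.062))
bay ('side',) (np.float64(525.0), np.float64(-151.8), np.float64(-0.085), np.float64(0.379))
bay ('top', 'side') (np.float64(524.7), np.float64(-155.4), np.float64(-0.06), np.float64(0.234))
tray top 0.85 4576.0
tray side 0.65 5514.0
tray ('top',) (np.float64(517.4), np.float64(-263.0), np.float64(-0.069), np.float64(0.022))
tray ('side',) (np.float64(518.0), np.float64(-260.0), np.float64(-0.069), np.float64(0.016))
tray ('top', 'side') (np.float64(517.8), np.float64(-262.3), np.float64(-0.069), np.float64(0.024))
[514.7 347.3  20. ] [537.  284.6  20. ]
```

View pics/b.png

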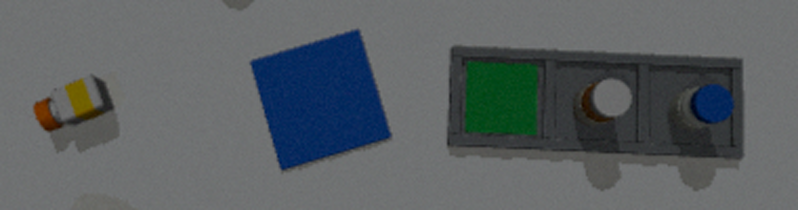

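```bash
cat > to.py <<'E'
# usage: to.py x y z yaw  (grasp point mm, yaw of tool x) -> tool-axis shift (m) and spin
import sys;from h import *
def to(x,y,z,yaw):
    o=get_obs();w=o["tcp_rot"][2];p=o["tool_pos"];d=np.array([x-p[0],y-p[1]])
    s=(w-yaw+np.pi)%(2*np.pi)-np.pi
    return [round(v,4) for v in(((np.cos(w)*d[0]+np.sin(w)*d[1])/1e3),(np.sin(w)*d[0]-np.cos(w)*d[1])/1e3,(p[2]-159-z)/1e3,s)]
def st():
    o=get_obs();p=o["tool_pos"];print("t",round(o["time"],2),"grasp",np.round([p[0],p[1],p[2]-159],1),"rot",np.round(o["tcp_rot"],3),"F",np.round(o["contact_force"],1),"w",round(o["grip_width"],1),"f",round(o["finger_force"],1),"j6",np.round(o["joint_positions"][5],2))
if __name__=="__main__":
    st()
    if len(sys.argv)>4: print(*to(*map(float,sys.argv[1:5])))
E
python3 -m inch '[[-0.369,-0.033,0.145,0.833,1],[-0.369,-0.033,0.145,0.833,1],[-0.369,-0.033,0.145,0.833,1],[-0.369,-0.033,0.145,0.833,1],[-0.369,-0.033,0.145,0.833,1],[-0.369,-0.033,0.145,0.833,1],[-0.369,-0.033,0.145,0.833,1],[-0.369,-0.033,0.145,0.833,1]]'
python3 to.py 525.1 320.8 100 1.93
```

```text
time: 2.02
tool_pos: [472.8, 346.6, 282.6]
tcp_rot: [3.141, -0.0, 1.925]
contact_force: [1.4, 0.5, 0.3]
grip_width: 92.0
finger_force: 0.0
t 2.02 grasp [472.8 346.6 123.6] rot [ 3.141 -0.     1.925] F [1.4 0.5 0.3] w 92.0 f 0.0 j6 0.15
-0.0424 0.0401 0.0236 -0.005
```

```bash

python3 -m inch '[[-0.042,0.040,0.024,0,1],[-0.042,0.040,0.024,0,1],[-0.042,0.040,0.024,0,1],[-0.042,0.040,0.024,0,1]]' >/dev/null
python3 to.py 525.1 320.8 20.5 1.93
```

```text
t 2.35 grasp [524.  321.7  99.3] rot [-3.14  -0.     1.928] F [-0.  -0.7 -0. ] w 92.0 f 0.0 j6 0.07
-0.0012 0.0008 0.0788 -0.0025
```

```bash

python3 -m inch '[[-0.001,0.001,0.04,0,1],[-0.001,0.001,0.079,0,1],[-0.001,0.001,0.079,0,1],[-0.001,0.001,0.079,0,1],[-0.001,0.001,0.079,0,0.3],[-0.001,0.001,0.079,0,0.3],[-0.001,0.001,0.079,0,0],[-0.001,0.001,0.079,0,0]]' >/dev/null
python3 to.py 525.1 320.8 20.5 1.93
python3 -m inch '[[0,0,0,0,0],[0,0,0,0,0],[0,0,0,0,0],[0,0,0,0,0]]' >/dev/null
python3 to.py 525.1 320.8 20.5 1.93
```

```text
t 3.02 grasp [524.4 322.3  21.7] rot [ 3.141 -0.     1.93 ] F [ 0.8 -0.2 -0.2] w 69.5 f 0.0 j6 0.07
-0.0016 0.0002 0.0012 0.0003
t 3.35 grasp [524.7 321.9  21.3] rot [ 3.142 -0.     1.93 ] F [-1.  -0.9 -0.4] w 43.1 f 0.0 j6 0.07
-0.0012 0.0 0.0008 -0.0003
```

```bash

python3 -m inch '[[0,0,0,0,0],[0,0,0,0,0],[0,0,0,0,0],[0,0,0,0,0],[0,0,-0.03,0,0],[0,0,-0.06,0,0],[0,0,-0.06,0,0]]' >/dev/null
python3 to.py 432 -142 60 -0.069
python3 - <<'E'
from h import *
for n in("top","side"):
    p=capture(n);c=proj(p,[525,321,80]).astype(int);save(p,"c_%s.png"%n,(c[0]-60,c[1]-45,c[0]+60,c[1]+45),3)
cv2.imwrite("pics/c.png",np.hstack([cv2.imread("pics/c_top.png"),cv2.imread("pics/c_side.png")]))
E
```

```text
t 3.93 grasp [526.2 322.7  86.7] rot [ 3.132e+00 -1.000e-03  1.930e+00] F [ 0.7  1.  -0.2] w 37.4 f 30.0 j6 0.07
-0.402 -0.2515 0.0267 1.9988
```

View pics/c.png

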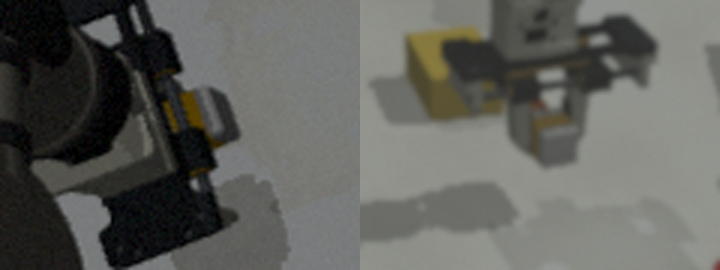

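```bash

python3 to.py 418 -138.4 86 -0.069
python3 -m inch '[[-0.395,-0.264,0,2.0,0],[-0.395,-0.264,0,2.0,0],[-0.395,-0.264,0,2.0,0],[-0.395,-0.264,0,2.0,0],[-0.395,-0.264,0,2.0,0],[-0.395,-0.264,0,2.0,0],[-0.395,-0.264,0,2.0,0],[-0.395,-0.264,0,2.0,0]]' >/dev/null
python3 to.py 418 -138.4 60 -0.069
```

```text
t 4.03 grasp [524.9 322.   82.3] rot [ 3.139 -0.     1.93 ] F [-0.2 -0.1 -1.9] w 38.0 f 30.0 j6 0.07
-0.3935 -0.2618 -0.0037 1.9988
t 4.7 grasp [447.1  -4.2  80. ] rot [-3.139e+00  1.000e-03  9.240e-01] F [ 0.9 -0.7 -1.2] w 37.9 f 29.9 j6 0.47
-0.1247 0.0576 0.02 0.993
```

```bash

python3 -m inch '[[-0.125,0.058,0.02,1.0,0],[-0.125,0.058,0.02,1.0,0],[-0.125,0.058,0.02,1.0,0],[-0.125,0.058,0.02,1.0,0],[-0.125,0.058,0.02,1.0,0],[-0.125,0.058,0.02,1.0,0],[-0.125,0.058,0.02,1.0,0],[-0.125,0.058,0.02,1.0,0]]' >/dev/null
python3 -m inch '[[0,0,0,0,0],[0,0,0,0,0]]'>/dev/null
python3 to.py 418 -138.4 29 -0.069
python3 - <<'E'
from h import *
for n in("top","side"):
    p=capture(n);c=proj(p,[430,-140,60]).astype(int);save(p,"d_%s.png"%n,(c[0]-60,c[1]-45,c[0]+60,c[1]+45),3)
cv2.imwrite("pics/d.png",np.hstack([cv2.imread("pics/d_top.png"),cv2.imread("pics/d_side.png")]))
E
```

```text
t 5.53 grasp [ 419.9 -137.3   60.3] rot [-3.141e+00  2.000e-03 -6.600e-02] F [-0.2 -0.2 -1.1] w 37.8 f 30.0 j6 1.15
-0.0019 0.0012 0.0313 0.0025
```

View pics/d.png

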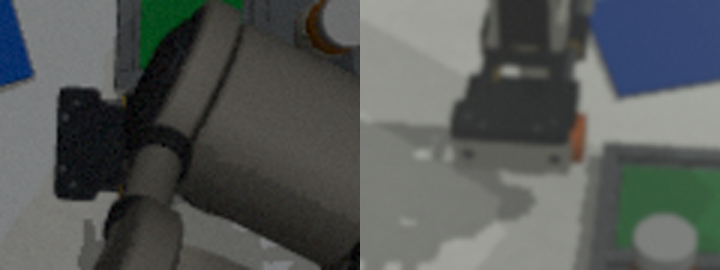

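```bash

python3 - <<'E'
from h import *
p=capture("side");c=proj(p,[430,-140,60]).astype(int)
o,d=ray(p,(c[0]+15,c[1]+1));s=(-140-o[1])/d[1];print(o+d*s,at(p,(c[0]+15,c[1]+1),60))
E
python3 -m inch '[[-0.002,0.001,0.031,0,0],[-0.002,0.001,0.031,0,0],[-0.002,0.001,0.031,0,0],[-0.002,0.001,0.031,0,0]]' >/dev/null
python3 to.py 432.8 -139.5 29 -0.069
```

```text
[ 460.57472357 -140.           60.01709077] [ 460.6 -140.    60. ]
t 6.02 grasp [ 418.4 -138.3   30.7] rot [-3.141  0.    -0.069] F [-0.3  0.7 -1.5] w 37.8 f 30.0 j6 1.15
0.0144 0.0002 0.0017 -0.0004
```

```bash

python3 -m inch '[[0.008,0,0.003,0,0],[0.008,0,0.003,0,0],[0.008,0,0.003,0,0]]' >/dev/null; python3 to.py
python3 -m inch '[[0.003,0,0,0,0],[0.003,0,0,0,0]]' >/dev/null; python3 to.py
python3 -m inch '[[0.003,0,0,0,0],[0.003,0,0,0,0]]' >/dev/null; python3 to.py
```

```text
t 6.27 grasp [ 427.  -139.    27.8] rot [ 3.141e+00 -2.000e-03 -7.000e-02] F [-0.   0.6 -1.5] w 37.9 f 30.0 j6 1.15
t 6.43 grasp [ 429.8 -139.2   27.6] rot [ 3.141e+00 -1.000e-03 -7.000e-02] F [ 0.5 -0.9 -1.6] w 38.2 f 30.0 j6 1.16
t 6.6 grasp [ 431. -139.   27.] rot [-3.14   0.005 -0.07 ] F [-7.5 -2.1  2.2] w 37.8 f 29.9 j6 1.16
```

```bash

python3 -m inch '[[0.0025,0,-0.0045,0,0],[0.0048,0,-0.0088,0,0],[0.0048,0,-0.0088,0,0]]' >/dev/null; python3 to.py
python3 -m inch '[[0.0035,0,-0.004,0,0],[0.007,0,-0.0073,0,0],[0.007,0,-0.0073,0,0]]' >/dev/null; python3 to.py
python3 - <<'E'
from h import *
for n in("top","side"):
    p=capture(n);c=proj(p,[450,-140,50]).astype(int);save(p,"e_%s.png"%n,(c[0]-60,c[1]-45,c[0]+60,c[1]+45),3)
cv2.imwrite("pics/e.png",np.hstack([cv2.imread("pics/e_top.png"),cv2.imread("pics/e_side.png")]))
E
```

```text
t 6.85 grasp [ 434.1 -138.4   34.9] rot [-3.138  0.011 -0.069] F [-11.2   1.9  -0.1] w 38.0 f 30.0 j6 1.16
t 7.1 grasp [ 445.2 -140.6   44.2] rot [ 3.14e+00 -3.00e-03 -7.00e-02] F [ 0.7 -1.  -1.2] w 38.0 f 30.0 j6 1.17
```

View pics/e.png

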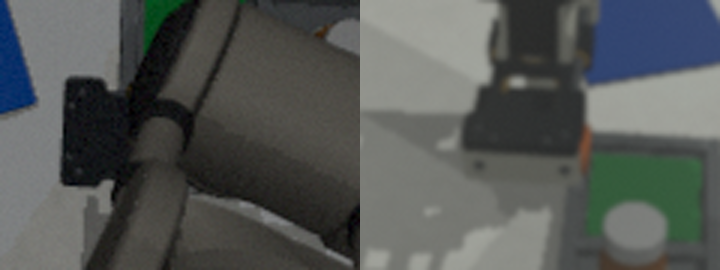

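```bash

python3 -m inch '[[-0.02,0,0,0,0],[-0.02,0,0,0,0]]' >/dev/null; python3 to.py
cat > th.py <<'E'
# angle th of the bottle in hand from orange mask in side view; sgn: cap end lies along tool x * sgn
from h import *
import sys
L0=float(sys.argv[1]) if len(sys.argv)>1 else 0
p=capture("side");o=get_obs();g=np.array(o["tool_pos"])-[0,0,159];w=o["tcp_rot"][2]
h=cv2.cvtColor(p["color"],cv2.COLOR_RGB2HSV);m=((h[...,0]>3)&(h[...,0]<18)&(h[...,1]>120)&(h[...,2]>50)).astype(np.uint8)
c=proj(p,g).astype(int);k=np.zeros_like(m);k[c[1]-30:c[1]+40,c[0]-35:c[0]+35]=1;m*=k
ys,xs=np.nonzero(m);print("n",len(xs),"cols",xs.min(),xs.max(),"rows",ys.min(),ys.max())
cap=np.r_[ring(21,18),ring(37,18)]+[L0,0,0]
for t in np.arange(-90,91,15):
    a=np.radians(t);X=np.array([np.cos(w)*np.cos(a),np.sin(w)*np.cos(a),np.sin(a)]);Y=np.array([-np.sin(w),np.cos(w),0]);Z=np.cross(X,Y)
    uv=np.array([proj2(p,g+np.c_[X,Y,Z]@v) for v in cap]);print(t,"cols",uv[:,0].min().round(),uv[:,0].max().round(),"rows",uv[:,1].min().round(),uv[:,1].max().round())
E
python3 th.py 1
```

```text
t 7.37 grasp [ 421.8 -138.    42.9] rot [-3.14   0.004 -0.07 ] F [-0.5  0.6 -2.7] w 38.3 f 30.0 j6 1.15
n 23 cols 299 301 rows 223 234
-90 cols 276.0 293.0 rows 230.0 247.0
-75 cols 279.0 297.0 rows 229.0 247.0
-60 cols 283.0 301.0 rows 228.0 246.0
-45 cols 286.0 303.0 rows 227.0 245.0
-30 cols 289.0 304.0 rows 225.0 243.0
-15 cols 292.0 304.0 rows 222.0 241.0
0 cols 294.0 303.0 rows 220.0 238.0
15 cols 292.0 304.0 rows 217.0 235.0
30 cols 289.0 304.0 rows 214.0 233.0
45 cols 285.0 303.0 rows 212.0 231.0
60 cols 282.0 301.0 rows 210.0 229.0
75 cols 278.0 297.0 rows 209.0 227.0
90 cols 275.0 293.0 rows 209.0 226.0
```

```bash

python3 -m inch '[[-0.002,0,0.02,0,0],[-0.002,0,0.0215,0,0],[-0.002,0,0.0215,0,0],[-0.002,0,0.0215,0,0]]' >/dev/null; python3 to.py
python3 -m inch '[[0,0,0,0,0.40],[0,0,0,0,0.40],[0,0,0,0,0.40]]'  >/dev/null; python3 to.py
python3 -m inch '[[0,0,0,0,0.41],[0,0,0,0,0.41],[0,0,0,0,0.41]]'  >/dev/null; python3 to.py
python3 -m inch '[[0,0,0,0,0.413],[0,0,0,0,0.413],[0,0,0,0,0.413]]'  >/dev/null; python3 to.py
python3 -m inch '[[0,0,0,0,0.416],[0,0,0,0,0.416],[0,0,0,0,0.416]]'  >/dev/null; python3 to.py
```

```text
t 7.75 grasp [ 422.4 -138.7   21.8] rot [-3.141 -0.    -0.07 ] F [ 0.5  0.8 -1. ] w 37.5 f 30.0 j6 1.15
t 8.0 grasp [ 422.2 -138.6   21.9] rot [-3.142 -0.    -0.07 ] F [ 0.  -0.1 -0.1] w 38.3 f 30.0 j6 1.15
t 8.25 grasp [ 422.1 -138.6   21.8] rot [-3.141 -0.    -0.07 ] F [-0.1  0.4 -1.6] w 38.1 f 24.3 j6 1.15
t 8.5 grasp [ 422.1 -138.6   21.8] rot [-3.142 -0.    -0.07 ] F [-0.7 -0.3 -0.6] w 38.1 f 5.3 j6 1.15
t 8.75 grasp [ 422.1 -138.6   21.9] rot [ 3.142 -0.    -0.07 ] F [-0.1  0.  -0.3] w 38.4 f 0.0 j6 1.15
```

```bash

python3 -m inch '[[0,0,0.001,0,0.5],[0,0,0.001,0,0.5],[-0.02,0,0.001,0,0.5],[-0.034,0,0.001,0,0.5],[-0.034,0,0.001,0,0.42],[-0.034,0,0.001,0,0.413],[-0.034,0,0.001,0,0.413],[-0.034,0,0.001,0,0.413]]' >/dev/null; python3 to.py
python3 -m inch '[[0,0,0,0,0.413],[0,0,0,0,0.413],[0,0,0,0,0.413]]'  >/dev/null; python3 to.py
python3 -m inch '[[0,0,0,0,0.4134],[0,0,0,0,0.4134]]'  >/dev/null; python3 to.py
```

```text
t 9.42 grasp [ 389.  -136.4   20.9] rot [ 3.141e+00 -1.000e-03 -7.000e-02] F [-0.5  0.2  1.2] w 38.0 f 1.4 j6 1.12
t 9.67 grasp [ 388.8 -136.4   20.9] rot [ 3.141e+00 -1.000e-03 -7.000e-02] F [ 1.6 -0.1  0.5] w 38.3 f 5.1 j6 1.12
t 9.83 grasp [ 388.5 -136.4   20.9] rot [ 3.141e+00 -1.000e-03 -7.000e-02] F [ 2.3 -1.   1.3] w 37.6 f 3.1 j6 1.12
```

Now lift slowly along an arc with this light grip and measure the tilt.

```bash
sed -i 's/np.arange(-90,91,15)/np.arange(-90,16,15)/' th.py
python3 -m inch '[[0,0,-0.005,0,0.4134],[0.002,0,-0.01,0,0.4134],[0.004,0,-0.015,0,0.4134],[0.006,0,-0.02,0,0.4134],[0.009,0,-0.025,0,0.4134],[0.009,0,-0.025,0,0.4134]]' >/dev/null; python3 to.py; python3 th.py 34
python3 - <<'E'
from h import *
p=capture("side");c=proj(p,[420,-140,40]).astype(int);save(p,"f.png",(c[0]-60,c[1]-45,c[0]+60,c[1]+45),4)
E
```

```text
t 10.33 grasp [ 398.  -137.1   46.9] rot [ 3.141e+00 -2.000e-03 -7.000e-02] F [ 0.7 -0.6 -0.5] w 37.8 f 2.6 j6 1.13
n 73 cols 297 305 rows 230 242
-90 cols 265.0 282.0 rows 239.0 255.0
-75 cols 272.0 290.0 rows 238.0 255.0
-60 cols 279.0 297.0 rows 237.0 254.0
-45 cols 285.0 302.0 rows 233.0 251.0
-30 cols 291.0 306.0 rows 229.0 248.0
-15 cols 295.0 307.0 rows 224.0 243.0
0 cols 297.0 306.0 rows 219.0 237.0
15 cols 295.0 307.0 rows 213.0 231.0
```

View pics/f.png

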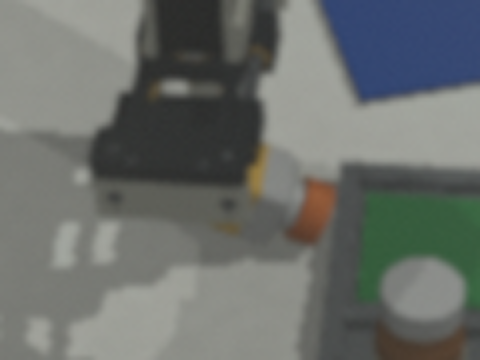

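```bash

python3 -m inch '[[0.007,0,-0.0065,0,0.4134],[0.014,0,-0.0125,0,0.4134],[0.022,0,-0.017,0,0.4134],[0.031,0,-0.0216,0,0.4134],[0.040,0,-0.024,0,0.4134],[0.049,0,-0.026,0,0.4134],[0.049,0,-0.026,0,0.4134]]' >/dev/null; python3 to.py; python3 th.py 34
python3 -m inch '[[0.006,0,0.0,0,0.4134],[0.012,0,-0.0,0,0.4134],[0.017,0,0.001,0,0.4134],[0.017,0,0.001,0,0.4134]]' >/dev/null; python3 to.py; python3 th.py 34 | head -3
```

```text
t 11.02 grasp [ 447.3 -140.4   72.2] rot [ 3.141e+00 -2.000e-03 -7.000e-02] F [-0.9  0.7  2. ] w 38.2 f 2.5 j6 1.17
n 64 cols 300 313 rows 233 242
-90 cols 287.0 304.0 rows 232.0 249.0
-75 cols 294.0 312.0 rows 231.0 249.0
-60 cols 301.0 319.0 rows 230.0 247.0
-45 cols 308.0 325.0 rows 226.0 244.0
-30 cols 313.0 329.0 rows 222.0 241.0
-15 cols 318.0 330.0 rows 217.0 236.0
0 cols 321.0 330.0 rows 212.0 230.0
15 cols 319.0 330.0 rows 206.0 224.0
t 11.4 grasp [ 463.9 -141.6   70.7] rot [-3.142e+00 -1.000e-03 -7.000e-02] F [0.  0.9 2.3] w 38.0 f 2.7 j6 1.19
n 51 cols 300 313 rows 236 242
-90 cols 295.0 312.0 rows 233.0 250.0
-75 cols 302.0 320.0 rows 232.0 250.0
```

```bash

python3 -m inch '[[0,0,0,0,0.405],[0,0,0,0,0.4],[0,0,0,0,0.4],[0,0,-0.03,0,0.4],[0,0,-0.04,0,0.4],[0,0,-0.04,0,0.4]]' >/dev/null; python3 to.py 548 45 110 -0.069;python3 th.py 34 | head -3
```

```text
t 11.95 grasp [ 463.4 -141.8  112.7] rot [ 3.14  -0.004 -0.07 ] F [ 0.1 -0.2 -1.1] w 37.8 f 30.0 j6 1.19
0.0713 -0.1922 0.0027 -0.0012
n 50 cols 302 313 rows 222 228
-90 cols 295.0 312.0 rows 219.0 236.0
-75 cols 302.0 320.0 rows 219.0 236.0
```

```bash

python3 -m inch '[[0.015,-0.04,0,0,0.4],[0.03,-0.08,0,0,0.4],[0.045,-0.12,0,0,0.4],[0.06,-0.16,0,0,0.4],[0.071,-0.192,0,0,0.4],[0.071,-0.192,0.015,0,0.4],[0.071,-0.192,0.025,0,0.4],[0.071,-0.192,0.025,0,0.4]]' >/dev/null; python3 to.py 548 45 77 -0.069;python3 th.py 34
python3 - <<'E'
from h import *
P=capture("top")
h=cv2.cvtColor(P["color"],cv2.COLOR_RGB2HSV);m=((h[...,0]>100)&(h[...,0]<125)&(h[...,1]>150)).astype(np.uint8)
m[:150]=0;m[240:]=0;m[:,:240]=0;m[:,340:]=0
print(cv2.minAreaRect(np.argwhere(m)[:,::-1].astype(np.float32)))
c=cv2.minAreaRect(np.argwhere(m)[:,::-1].astype(np.float32))[0];print(at(P,c,6))
E
```

```text
t 12.67 grasp [545.7  45.2  82.3] rot [ 3.141  0.007 -0.069] F [ 0.2 -0.  -1.4] w 37.8 f 30.0 j6 1.58
0.0023 0.0001 0.0053 -0.0003
n 16 cols 340 345 rows 180 183
-90 cols 331.0 346.0 rows 177.0 191.0
-75 cols 337.0 353.0 rows 177.0 191.0
-60 cols 343.0 359.0 rows 175.0 190.0
-45 cols 349.0 365.0 rows 172.0 187.0
-30 cols 355.0 368.0 rows 167.0 184.0
-15 cols 359.0 370.0 rows 163.0 179.0
0 cols 362.0 370.0 rows 157.0 173.0
15 cols 361.0 370.0 rows 151.0 168.0
((304.9101867675781, 180.34048461914062), (63.88898849487305, 61.6190071105957), 23.749494552612305)
[566.   15.3   6. ]
```

```bash

python3 -m inch '[[0.002,0,0.005,0,0.4],[0.002,0,0.005,0,0.4]]' >/dev/null; python3 to.py
python3 -m inch '[[0,0,0.002,0,0.4],[0,0,0.002,0,0.4]]' >/dev/null; python3 to.py
```

```text
t 12.93 grasp [549.3  43.8  80.5] rot [-3.142 -0.    -0.072] F [-0.5  1.1 -2.2] w 37.9 f 30.0 j6 1.58
t 13.1 grasp [549.2  44.4  78.8] rot [-3.142 -0.    -0.071] F [-0.2  0.4 -1.5] w 37.9 f 30.0 j6 1.58
```

```bash

python3 -m inch '[[0,0,0.002,0,0.4],[0,0,0.002,0,0.4]]' >/dev/null; python3 to.py
python3 -m inch '[[0,0,0.002,0,0.4],[0,0,0.002,0,0.4]]' >/dev/null; python3 to.py
```

```text
t 13.27 grasp [549.2  44.8  76.7] rot [-3.142  0.    -0.07 ] F [ 0.4  0.3 -1.5] w 38.0 f 30.0 j6 1.58
t 13.43 grasp [549.2  44.9  74.6] rot [-3.142  0.    -0.07 ] F [-0.4 -0.1 -1.5] w 37.8 f 30.0 j6 1.58
```

```bash

python3 -m inch '[[0,0,0.002,0,0.4],[0,0,0.002,0,0.4]]' >/dev/null; python3 to.py
python3 -m inch '[[0,0,0.002,0,0.4],[0,0,0.002,0,0.4]]' >/dev/null; python3 to.py
python3 -m inch '[[0,0,0.002,0,0.4],[0,0,0.002,0,0.4]]' >/dev/null; python3 to.py
python3 - <<'E'
from h import *
p=capture("side");c=proj(p,[549,45,40]).astype(int);save(p,"g.png",(c[0]-50,c[1]-40,c[0]+50,c[1]+40),5)
E
```

```text
t 13.6 grasp [549.2  45.   72.5] rot [-3.141  0.    -0.07 ] F [-1.  -1.2 -1.4] w 37.9 f 30.0 j6 1.58
t 13.77 grasp [549.2  44.9  70.5] rot [-3.142  0.    -0.07 ] F [-0.9 -0.2 -0.7] w 38.0 f 30.0 j6 1.58
t 13.93 grasp [549.2  44.9  68.5] rot [-3.142  0.    -0.07 ] F [ 0.2 -0.3 -0.9] w 37.8 f 30.0 j6 1.58
```

View pics/g.png

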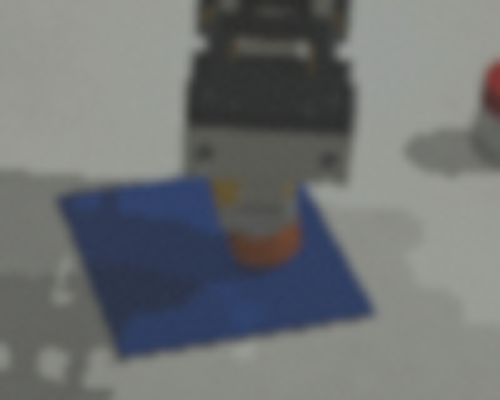

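```bash
python3 th.py 26
python3 -m inch '[[0,0,0.002,0,0.4],[0,0,0.002,0,0.4]]' >/dev/null; python3 to.py
python3 -m inch '[[0,0,0.002,0,0.4],[0,0,0.002,0,0.4]]' >/dev/null; python3 to.py
python3 -m inch '[[0,0,0.002,0,0.4],[0,0,0.002,0,0.4]]' >/dev/null; python3 to.py
```

```text
n 17 cols 341 347 rows 184 188
-90 cols 332.0 347.0 rows 180.0 193.0
-75 cols 337.0 353.0 rows 179.0 193.0
-60 cols 343.0 359.0 rows 177.0 192.0
-45 cols 348.0 363.0 rows 175.0 190.0
-30 cols 353.0 366.0 rows 171.0 187.0
-15 cols 357.0 368.0 rows 167.0 183.0
0 cols 360.0 368.0 rows 162.0 178.0
15 cols 359.0 368.0 rows 157.0 173.0
t 14.2 grasp [549.2  44.9  66.6] rot [-3.142  0.    -0.07 ] F [-0.7  0.1 -1.6] w 37.8 f 30.0 j6 1.58
t 14.37 grasp [549.4  44.9  65.7] rot [-3.142e+00 -1.000e-03 -7.000e-02] F [-1.9 -0.3  6.8] w 38.1 f 30.0 j6 1.58
t 14.53 grasp [550.1  44.9  65.1] rot [-3.142 -0.004 -0.07 ] F [-1.5  0.5 13.6] w 38.1 f 30.0 j6 1.58
```

```bash

python3 -m inch '[[0,0,-0.003,0,0.411],[0,0,-0.003,0,0.413],[0,0,-0.003,0,0.4136],[0,0,-0.003,0,0.415],[0,0,-0.003,0,0.43],[0,0,-0.003,0,0.6],[0,0,-0.003,0,0.6],[0,0,-0.003,0,0.6]]' >/dev/null; python3 to.py
python3 -m inch '[[0,0,0,0,0.65],[0,0,0,0,0.65],[0,0,-0.02,0,0.65],[0,0,-0.05,0,0.65],[0,0,-0.08,0,0.65],[0,0,-0.08,0,0.65]]' >/dev/null; python3 to.py
python3 - <<'E'
from h import *
p=capture("side");c=proj(p,[549,45,40]).astype(int);save(p,"k.png",(c[0]-50,c[1]-40,c[0]+50,c[1]+40),5)
E
```

```text
t 15.2 grasp [549.3  44.9  65.7] rot [-3.142  0.    -0.07 ] F [ 1.7 -0.   0. ] w 53.4 f 0.0 j6 1.58
t 15.7 grasp [550.7  44.9 151.5] rot [-3.141 -0.01  -0.07 ] F [ 2. -0.  0.] w 59.6 f 0.0 j6 1.58
```

View pics/k.png

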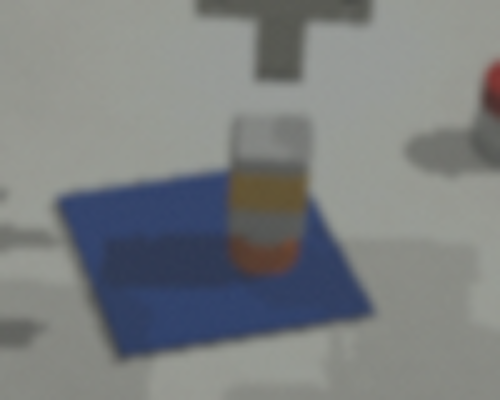

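```bash

python3 -m inch '[[0,0,0,0,0.2],[0,0,0,0,0.2],[0,0,0,0,0.1],[0,0,0,0,0.05],[0,0,0,0,0.05],[0,0,0,0,0.05],[0,0,0,0,0.05],[0,0,0,0,0.05]]' >/dev/null
python3 -m inch '[[0,0,0,0,0.05],[0.02,0,0,0,0.05],[0.04,0,0,0,0.05],[0.048,0,0,0,0.05],[0.048,0,0,0,0.05],[0.048,0,0,0,0.05]]' >/dev/null
cat > stand.py <<'E'
import sys
from h import *
sg,z=float(sys.argv[1]),float(sys.argv[2]);x0,y0=float(sys.argv[3]),float(sys.argv[4])
S=[np.c_[q[:,1],q[:,2],sg*q[:,0]] for q in BOT]
for n in("top","side"):
    p=capture(n);r=trace(p,"bottle")
    if r: print(n,r[0]["conf"],r[0]["pixels"].sum(),fit([(p,r[0]["pixels"].astype(np.float32))],S,z,x0,y0,-.07))
E
python3 stand.py -1 43 549 45; python3 to.py 598 45 84 -0.069
```

```text
side 0.66 515 (np.float64(553.3), np.float64(43.6), np.float64(-0.039), np.float64(0.07))
t 17.12 grasp [596.4  41.7 145.9] rot [-3.141e+00  1.000e-03 -7.000e-02] F [ 0.3 -1.1  1.3] w 5.0 f 0.0 j6 1.58
0.0013 -0.0034 0.0619 -0.0011
```

```bash

python3 -m inch '[[0.003,-0.002,0.03,0,0.05],[0.003,-0.002,0.062,0,0.05],[0.003,-0.002,0.062,0,0.05],[-0.006,-0.002,0.062,0,0.05],[-0.012,-0.002,0.062,0,0.05],[-0.018,-0.002,0.062,0,0.05],[-0.024,-0.002,0.062,0,0.05],[-0.030,-0.002,0.062,0,0.05]]' >/dev/null; python3 to.py
python3 -m inch '[[-0.006,0,0,0,0.05],[-0.012,0,0,0,0.05],[-0.018,0,0,0,0.05],[-0.024,0,0,0,0.05],[-0.03,0,0,0,0.05],[-0.03,0,0,0,0.05]]' >/dev/null; python3 to.py
python3 -m inch '[[0.03,0,-0.04,0,0.2],[0.05,0,-0.08,0,0.5],[0.05,0,-0.1,0,0.5],[0.05,0,-0.1,0,0.5]]' >/dev/null; python3 to.py
cat > lie.py <<'E'
import sys
from h import *
z,x0,y0,w=map(float,sys.argv[1:5])
for n in("top","side"):
    p=capture(n);r=trace(p,"bottle")
    if r: print(n,r[0]["conf"],r[0]["pixels"].sum(),r[0]["rect"],fit([(p,r[0]["pixels"].astype(np.float32))],BOT,z,x0,y0,w))
h=cv2.cvtColor(p["color"],cv2.COLOR_RGB2HSV);m=((h[...,0]>3)&(h[...,0]<18)&(h[...,1]>120)&(h[...,2]>50));m[:100]=0;m[260:]=0;m[:,:250]=0;m[:,450:]=0
print("orange",[at(p,q,25) for q in np.argwhere(m)[:,::-1].mean(0)[None]])
save(p,"m.png",(270,110,420,220),4)
E
python3 lie.py 25 495 44 -.07
```

```text
t 17.78 grasp [567.   45.7  85. ] rot [-3.141e+00 -2.000e-03 -7.000e-02] F [ 0.3  0.7 -0.1] w 4.6 f 0.2 j6 1.59
t 18.28 grasp [536.3  47.9  83.7] rot [-3.142e+00  1.000e-03 -7.000e-02] F [ 0.1 -0.2  0.3] w 4.6 f 0.0 j6 1.59
t 18.62 grasp [589.8  44.  190.5] rot [-3.141 -0.013 -0.07 ] F [ 0.1 -0.4  0.9] w 26.7 f 0.0 j6 1.59
side 0.64 578 [315.6, 180.9, 35.2, 23.1] (np.float64(495.9), np.float64(51.6), np.float64(-0.068), np.float64(0.098))
orange [array([725.5, 195.5,  25. ])]
```

View pics/m.png

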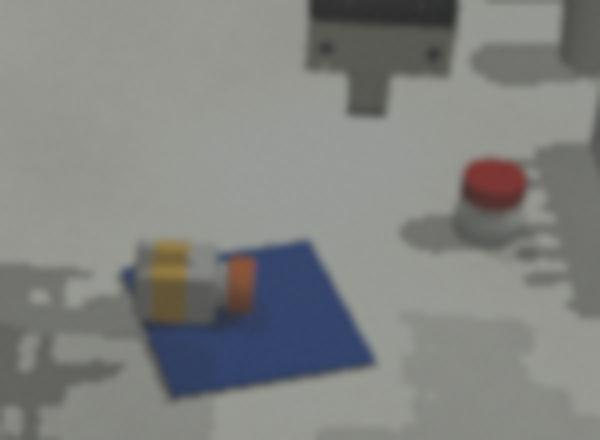

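```bash

python3 -m inch '[[-0.03,0,0.04,0,0.65],[-0.065,-0.009,0.08,0,0.65],[-0.065,-0.009,0.11,0,0.65],[-0.065,-0.009,0.11,0,0.65],[-0.065,-0.009,0.11,0,0.65],[-0.065,-0.009,0.11,0,0.65]]' >/dev/null; python3 to.py 524.8 49 27 -0.069; for i in 1 2; do python3 lie.py 25 495 48 -.07; done
```

```text
t 19.32 grasp [524.2  57.6  74.5] rot [-3.142e+00 -1.000e-03 -7.000e-02] F [ 0.6 -0.1  0.5] w 59.6 f 0.0 j6 1.61
0.0012 0.0086 0.0475 -0.0012
top 0.38 80 [285.9, 211.2, 12.5, 14.7] (np.float64(493.5), np.float64(51.8), np.float64(0.073), np.float64(6.081))
side 0.68 1250 [332.8, 190.6, 60.8, 40.9] (np.float64(549.4), np.float64(2.4), np.float64(0.369), np.float64(0.509))
orange [array([737.7, 200.3,  25. ])]
side 0.57 506 [317.8, 181.6, 31.9, 20.3] (np.float64(495.8), np.float64(50.7), np.float64(-0.092), np.float64(0.165))
orange [array([737.1, 200. ,  25. ])]
```

```bash

python3 -m inch '[[0.001,0.0075,0.01,0,0.65],[0.001,0.0075,0.047,0,0.65],[0.001,0.0075,0.047,0,0.65],[0.001,0.0075,0.047,0,0.5],[0.001,0.0075,0.047,0,0.42],[0.001,0.0075,0.047,0,0.392],[0.001,0.0075,0.047,0,0.392],[0.001,0.0075,0.047,0,0.392]]' >/dev/null; python3 to.py 
python3 -m inch '[[0,0,0,0,0.392],[0,0,0,0,0.392],[0,0,0,0,0.392]]' >/dev/null; python3 to.py
python3 -m inch '[[0,0,0,0,0.391],[0,0,0,0,0.391]]' >/dev/null; python3 to.py
```

```text
t 20.38 grasp [523.4  50.2  26.7] rot [-3.142  0.    -0.07 ] F [-0.3  0.4  0.7] w 36.6 f 0.0 j6 1.59
t 20.63 grasp [523.5  50.2  26.8] rot [-3.142  0.    -0.07 ] F [ 0.  -0.8 -0.3] w 35.7 f 0.6 j6 1.59
t 20.8 grasp [523.5  50.2  26.8] rot [-3.142  0.    -0.07 ] F [ 0.1 -0.8 -0.8] w 35.8 f 1.7 j6 1.59
```

```bash

python3 -m inch '[[0,0,0,0,0.3907],[0,0,0,0,0.3907],[-0.002,0,-0.006,0,0.3907],[-0.004,0,-0.011,0,0.3907],[-0.007,0,-0.0164,0,0.3907],[-0.0105,0,-0.022,0,0.3907],[-0.014,0,-0.0265,0,0.3907],[-0.018,0,-0.0305,0,0.3907]]' >/dev/null; python3 to.py 
python3 - <<'E'
from h import *
p=capture("side");o=get_obs();g=np.array(o["tool_pos"])-[0,0,159]
r=trace(p,"bottle")
if r: print(r[0]["conf"],r[0]["pixels"].sum(),r[0]["rect"])
w=-.07
for t in range(0,91,15):
    a=np.radians(t);X=np.array([np.cos(w)*np.cos(a),np.sin(w)*np.cos(a),np.sin(a)]);Y=np.array([-np.sin(w),np.cos(w),0]);Z=np.cross(X,Y)
    b=np.array([proj2(p,g+np.c_[X,Y,Z]@(v-[29,0,0])) for v in BOT[0]])
    print(t,"body",b.min(0).round(),b.max(0).round())
E
```

```text
t 21.47 grasp [505.3  51.5  58.2] rot [-3.142e+00 -1.000e-03 -7.000e-02] F [ 0.9 -0.6 -1.3] w 35.7 f 2.0 j6 1.59
0.69 262 [307.4, 178.7, 21.9, 20.5]
0 body [294. 158.] [317. 181.]
15 body [293. 160.] [319. 185.]
30 body [294. 162.] [321. 190.]
45 body [297. 164.] [323. 193.]
60 body [301. 166.] [326. 196.]
75 body [307. 168.] [328. 197.]
90 body [313. 170.] [330. 196.]
```

```bash

python3 -m inch '[[-0.007,0,-0.0055,0,0.3907],[-0.0145,0,-0.0106,0,0.3907],[-0.0225,0,-0.0143,0,0.3907],[-0.0312,0,-0.0172,0,0.3907],[-0.040,0,-0.0185,0,0.3907],[-0.049,0,-0.0185,0,0.3907],[-0.057,0,-0.0185,0,0.3907],[-0.061,0,-0.018,0,0.3907]]' >/dev/null; python3 to.py 
python3 -m inch '[[0,0,0,0,0.3905],[0,0,0,0,0.37],[0,0,0,0,0.35],[0,0,0,0,0.35]]' >/dev/null; python3 to.py 
cat > tr.py <<'E'
from h import *
p=capture("side");o=get_obs();g=np.array(o["tool_pos"])-[0,0,159]
r=trace(p,"bottle")
for q in r[:1]: a=q["rect"];print(q["conf"],q["pixels"].sum(),"cols",a[0]-a[2]/2,a[0]+a[2]/2,"rows",a[1]-a[3]/2,a[1]+a[3]/2)
w=o["tcp_rot"][2]
for t in range(60,121,15):
    a=np.radians(t);X=np.array([np.cos(w)*np.cos(a),np.sin(w)*np.cos(a),np.sin(a)]);Y=np.array([-np.sin(w),np.cos(w),0]);Z=np.cross(X,Y)
    b=np.array([proj2(p,g+np.c_[X,Y,Z]@(v-[29,0,0])) for v in BOT[0]])
    print(t,"body",b.min(0).round(),b.max(0).round())
E
python3 tr.py
```

```text
t 22.23 grasp [443.1  56.   75.2] rot [-3.141e+00  2.000e-03 -7.000e-02] F [0.6 0.8 1.5] w 35.5 f 1.1 j6 1.59
t 22.57 grasp [445.1  55.8  75.1] rot [-3.141  0.    -0.07 ] F [ 0.5  0.9 -0.1] w 32.6 f 0.3 j6 1.59
0.8 344 cols 280.95 300.84999999999997 rows 168.15 193.65
60 body [277. 159.] [302. 189.]
75 body [283. 161.] [304. 190.]
90 body [289. 163.] [306. 190.]
105 body [291. 162.] [313. 190.]
120 body [293. 160.] [318. 190.]
```

```bash

python3 -m inch '[[0,0,0,0,0.6],[0,0,0,0,0.6],[0,0,0,0,0.6],[0,0,0,0,0.6],[0,0,-0.04,0,0.6],[0,0,-0.08,0,0.6],[0.04,0,-0.1,0,0.6],[0.06,0,-0.1,0,0.6]]' >/dev/null; python3 to.py 
python3 stand.py 1 37 445 56; python3 lie.py 22 440 56 -.07
python3 - <<'E'
from h import *
p=capture("side");r=trace(p,"bottle")
h=cv2.cvtColor(p["color"],cv2.COLOR_RGB2HSV);k=np.zeros(h.shape[:2],bool);k[150:215,255:330]=1
for n,m in(("orange",(h[...,0]>3)&(h[...,0]<14)),("yellow",(h[...,0]>=16)&(h[...,0]<32))):
    q=np.argwhere(m&(h[...,1]>110)&k)
    if len(q): print(n,len(q),"cols",q[:,1].min(),q[:,1].max(),"rows",q[:,0].min(),q[:,0].max(),"mean",q.mean(0)[::-1].round(1))
a=r[0]["rect"];print("cols",a[0]-a[2]/2,a[0]+a[2]/2,"rows",a[1]-a[3]/2,a[1]+a[3]/2)
for g in((445,56,37,"upright"),):
    for q in((0,0,37),(0,0,-37)): print(proj(p,np.array(g[:3])+q))
E
```

```text
t 23.33 grasp [506.9  51.5 180.8] rot [-3.141 -0.011 -0.07 ] F [ 1.7 -1.4  0.6] w 54.9 f 0.0 j6 1.59
top 0.59 128 (np.float64(431.2), np.float64(63.5), np.float64(0.092), np.float64(1.676))
side 0.9 505 (np.float64(430.6), np.float64(62.4), np.float64(0.197), np.float64(0.13))
top 0.66 110 [282.5, 238.3, 14.0, 18.3] (np.float64(439.4), np.float64(56.3), np.float64(-0.079), np.float64(4.163))
side 0.9 489 [290.8, 176.2, 20.3, 32.7] (np.float64(442.3), np.float64(74.4), np.float64(0.049), np.float64(0.607))
orange [array([604.6, 190.5,  25. ])]
orange 97 cols 283 295 rows 160 169 mean [289.7 164. ]
yellow 47 cols 286 299 rows 180 185 mean [292.7 182.9]
cols 282.75 298.04999999999995 rows 159.5 189.10000000000002
[297.7 163.4]
[297.9 187.3]
```

```bash
cat > tilt.py <<'E'
from h import *
V=[]
for n in("side","side","top"):
    p=capture(n);r=trace(p,"bottle")
    if r: V.append((n,p,r[0]["pixels"].astype(np.float32)));print(n,r[0]["conf"],r[0]["pixels"].sum(),np.round(r[0]["rect"]))
from scipy.spatial.transform import Rotation as Ro
def parts(v):
    R=Ro.from_euler("zyx",[v[2]/30,v[3]/30,0]).as_matrix()@np.array([[0,0,-1],[0,1,0],[1,0,0]])
    q=[(R@b.T).T for b in BOT];zm=min(b[:,2].min() for b in q);return [b+[v[0],v[1],-zm] for b in q]
def cost(v,vs): 
    P=parts(v);return np.mean([np.abs(render(p,P,0,0,0,0)-m).sum()/m.sum() for _,p,m in vs])
for sel in("side",):
    vs=[u for u in V if u[0]==sel]
    for w in(-.07,.28):
        x0=np.array([434,58,w*30,-4.]);sx=np.vstack([x0]+[x0+d for d in np.diag([6,6,5,5])])
        r=minimize(cost,x0,args=(vs,),method="Nelder-Mead",options=dict(initial_simplex=sx,xatol=.1,fatol=1e-4,maxiter=250))
        print(sel,r.x[:2].round(1),"yaw,tilt",(r.x[2:]/30).round(3),round(r.fun,3))
E
python3 tilt.py
```

```text
side 0.8 505 [291. 175.  20.  31.]
side 0.77 464 [292. 176.  17.  32.]
side [430.3  60.1] yaw,tilt [ 0.003 -0.116] 0.122
side [429.8  59.9] yaw,tilt [ 0.245 -0.072] 0.131
```

```bash
python3 to.py 430 60 110 -0.069
python3 -m inch '[[-0.04,0,0,0,0.75],[-0.077,-0.003,0.02,0,0.75],[-0.077,-0.003,0.05,0,0.75],[-0.077,-0.003,0.07,0,0.75],[-0.077,-0.003,0.07,0,0.75]]' >/dev/null; python3 to.py 430 60 45 -0.069
```

```text
t 24.13 grasp [504.6  51.6 175.4] rot [-3.142 -0.    -0.07 ] F [ 1.3  0.9 -0.9] w 55.2 f 0.0 j6 1.59
-0.075 -0.0032 0.0654 -0.0012
t 24.55 grasp [426.4  60.1 102.7] rot [ 3.141  0.006 -0.07 ] F [-0.2 -0.5 -0.2] w 69.2 f 0.0 j6 1.6
0.0036 -0.0002 0.0577 -0.0011
```

```bash

python3 -m inch '[[0.003,0,0.02,0,0.75],[0.003,0,0.035,0,0.75],[0.003,0,0.035,0,0.75]]' >/dev/null; python3 to.py
python3 -m inch '[[0,0,0.01,0,0.75],[0,0,0.022,0,0.75],[0,0,0.022,0,0.5],[0,0,0.022,0,0.3],[0,0,0.022,0,0.3],[0,0,0.022,0,0.3],[0,0,0.022,0,0.3],[0,0,0.022,0,0.3]]' >/dev/null; python3 to.py
python3 -m inch '[[0,0,0,0,0.3],[0,0,0,0,0.3],[0,0,0,0,0.3]]' >/dev/null; python3 to.py
```

```text
t 24.8 grasp [431.   59.7  69.2] rot [ 3.142e+00  3.000e-03 -7.000e-02] F [-1.3 -0.5  0.5] w 68.8 f 0.0 j6 1.6
t 25.47 grasp [431.3  59.8  49. ] rot [-3.141e+00 -2.000e-03 -7.000e-02] F [-0.8 -0.8  3.4] w 37.7 f 30.0 j6 1.6
t 25.72 grasp [431.4  59.7  48.9] rot [-3.141e+00 -2.000e-03 -7.000e-02] F [-0.1 -0.4  6.4] w 38.0 f 30.0 j6 1.6
```

```bash

python3 -m inch '[[0,0,-0.02,0,0.3],[0,0,-0.05,0,0.3],[0,0,-0.065,0,0.3],[0,0,-0.065,0,0.3]]' >/dev/null; python3 to.py 525 -157.5 112 -0.069; python3 tr.py|head -1
python3 - <<'E'
from h import *
p=capture("side");h=cv2.cvtColor(p["color"],cv2.COLOR_RGB2HSV);k=np.zeros(h.shape[:2],bool);k[110:215,250:330]=1
for n,m in(("orange",(h[...,0]>3)&(h[...,0]<14)),("yellow",(h[...,0]>=16)&(h[...,0]<32))):
    q=np.argwhere(m&(h[...,1]>110)&k)
    if len(q): print(n,len(q),"mean",q.mean(0)[::-1].round(1))
g=get_obs()["tool_pos"]-np.array([0,0,159]);print([proj(p,g+[0,0,d]).tolist() for d in(40,20,0,-20,-40,-50)])
E
```

```text
t 26.05 grasp [431.8  59.8 116. ] rot [-3.141 -0.005 -0.07 ] F [-0.2  0.1 -0.8] w 37.8 f 30.0 j6 1.6
0.1082 0.2102 0.004 -0.0011
0.6 226 cols 282.15000000000003 303.05 rows 153.7 169.5
yellow 29 mean [292.6 161.3]
[[291.2, 134.6], [291.4, 141.9], [291.5, 149.1], [291.7, 156.1], [291.8, 162.9], [291.9, 166.3]]
```

```bash

python3 -m inch '[[0.02,0.038,0,0,0.3],[0.04,0.075,0,0,0.3],[0.06,0.113,0,0,0.3],[0.08,0.15,0,0,0.3],[0.1,0.188,0,0,0.3],[0.108,0.21,0,0,0.3],[0.108,0.21,0,0,0.3],[0.108,0.21,0,0,0.3]]' >/dev/null; python3 to.py 525 -157.5 70 -0.069
```

```text
t 26.87 grasp [ 523.6 -158.5  111.2] rot [-3.14e+00  3.00e-03 -7.30e-02] F [-0.3  0.1 -1.5] w 37.9 f 30.0 j6 1.21
0.0013 -0.0011 0.0412 -0.004
```

```bash

python3 -m inch '[[0.001,-0.001,0.02,0,0.3],[0.001,-0.001,0.041,0,0.3],[0.001,-0.001,0.041,0,0.3],[0.001,-0.001,0.041,0,0.3]]' >/dev/null; python3 to.py
python3 -m inch '[[0,0,0.003,0,0.3],[0,0,0.006,0,0.3],[0,0,0.006,0,0.3]]' >/dev/null; python3 to.py
python3 -m inch '[[0,0,0.002,0,0.3],[0,0,0.002,0,0.3]]' >/dev/null; python3 to.py
python3 -m inch '[[0,0,0.002,0,0.3],[0,0,0.002,0,0.3]]' >/dev/null; python3 to.py
```

```text
t 27.2 grasp [ 524.3 -154.9   71. ] rot [-3.14   0.004 -0.069] F [ 0.3 -0.9 -1.1] w 37.6 f 30.0 j6 1.21
t 27.45 grasp [ 525.1 -156.1   66.6] rot [ 3.141e+00 -1.000e-03 -7.000e-02] F [-0.   0.7 -2.3] w 37.8 f 30.0 j6 1.21
t 27.62 grasp [ 525.1 -156.3   64.5] rot [ 3.142 -0.    -0.07 ] F [ 0.  -0.  -2.1] w 37.8 f 30.0 j6 1.21
t 27.78 grasp [ 525.  -156.4   62.2] rot [-3.141  0.    -0.07 ] F [ 0.1  0.9 -1.7] w 37.8 f 30.0 j6 1.21
```

```bash

python3 -m inch '[[0,0,0.002,0,0.3],[0,0,0.002,0,0.3]]' >/dev/null; python3 to.py
python3 -m inch '[[0,0,0.002,0,0.3],[0,0,0.002,0,0.3]]' >/dev/null; python3 to.py
python3 -m inch '[[0,0,0.001,0,0.3],[0,0,0.001,0,0.3]]' >/dev/null; python3 to.py
python3 -m inch '[[0,0,0.001,0,0.3],[0,0,0.001,0,0.3]]' >/dev/null; python3 to.py
```

```text
t 27.95 grasp [ 525.  -156.4   60. ] rot [-3.141  0.    -0.07 ] F [-0.  -0.3 -2.4] w 38.0 f 30.0 j6 1.21
t 28.12 grasp [ 525.  -156.4   58. ] rot [-3.141  0.    -0.07 ] F [ 0.2 -0.  -2.4] w 37.6 f 30.0 j6 1.21
t 28.28 grasp [ 525.1 -156.4   57.2] rot [-3.141 -0.    -0.07 ] F [ 0.2 -0.1 -1.6] w 37.6 f 30.0 j6 1.21
t 28.45 grasp [ 525.2 -156.4   57. ] rot [ 3.142e+00 -1.000e-03 -7.000e-02] F [-1.6  1.2  4.6] w 38.0 f 30.0 j6 1.21
```

```bash

python3 -m inch '[[0,0,0.002,0,0.3],[0,0,0.002,0,0.3],[0,0,0.002,0,0.411],[0,0,0,0,0.413],[0,0,-0.001,0,0.4136],[0,0,-0.001,0,0.42],[0,0,-0.001,0,0.5],[0,0,-0.001,0,0.65]]' >/dev/null; python3 to.py
python3 -m inch '[[0,0,0,0,0.65],[0,0,0,0,0.65],[0,0,-0.02,0,0.65],[0,0,-0.05,0,0.65],[0,0,-0.09,0,0.65],[0,0,-0.13,0,0.65],[0,0,-0.17,0,0.65],[0,0,-0.17,0,0.65]]' >/dev/null
python3 -m inch '[[-0.04,-0.04,0,0,0.65],[-0.08,-0.08,0,0,0.65],[-0.12,-0.12,0,0,0.65],[-0.12,-0.16,0,0,0.65],[-0.12,-0.2,0,0,0.65],[-0.12,-0.2,0,0,0.65],[-0.12,-0.2,0,0,0.65],[-0.12,-0.2,0,0,0.65]]' >/dev/null; python3 to.py
python3 - <<'E'
from h import *
p=capture("side");h=cv2.cvtColor(p["color"],cv2.COLOR_RGB2HSV);k=np.zeros(h.shape[:2],bool);k[200:265,290:365]=1
for n,m in(("orange",(h[...,0]>3)&(h[...,0]<14)),("yellow",(h[...,0]>=16)&(h[...,0]<32))):
    q=np.argwhere(m&(h[...,1]>110)&k)
    if len(q): print(n,len(q),"mean",q.mean(0)[::-1].round(1))
print([proj(p,[525,-157,8+d]).tolist() for d in(0,20,40,66,74)])
E
python3 stand.py 1 45 525 -157
```

```text
t 29.12 grasp [ 525.1 -156.4   57.2] rot [-3.141  0.    -0.07 ] F [ 0.2 -0.3  0.6] w 47.5 f 0.0 j6 1.21
t 30.45 grasp [419.   53.  227.4] rot [ 3.142 -0.    -0.066] F [-1.1 -0.1 -0.8] w 59.4 f 0.0 j6 1.58
orange 172 mean [334.8 222.8]
yellow 74 mean [333.5 244.6]
[[331.8, 246.6], [332.2, 240.0], [332.6, 233.2], [333.2, 224.2], [333.3, 221.3]]
top 0.64 368 (np.float64(527.0), np.float64(-158.0), np.float64(-0.038), np.float64(0.108))
side 0.95 591 (np.float64(528.4), np.float64(-153.0), np.float64(-0.068), np.float64(0.136))
```

```bash
python3 -m inch '[[0,0,0,0,0.65],[0,0,0,0,0.65],[0,0,0,0,0.65],[0,0,0,0,0.65]]' >/dev/null; python3 to.py; python3 -c "
from plant import *
print(close_job())"
```

```text
t 31.03 grasp [419.5  51.2 227.3] rot [-3.142  0.    -0.071] F [0.1 0.  0.4] w 59.6 f 0.0 j6 1.58
the job is handed in; nothing more can be done
None
```

I handed the job in at about 31 s: the bottle stood upside down on the blue pad, let go, for over 2 s, and the final camera fits show it upright in the green bay about 2–5 mm off centre; no verdict came back, and I did not re-check the two other bottles, though the gripper stayed clear of them.

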